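# Hang the ear defenders up to dry, each with its own kind

### The arm

A 6-joint arm with a two-finger parallel gripper is mounted at the origin on the work surface. World frame = base frame: x ahead of the robot, y to its left, z up, the work surface at z = 0. Lengths are in mm, angles in degrees, forces in N, time in s.
With the tool pointing down it reaches from about 300 to 850 mm from the base axis. Payload 4.2 kg.
Tool frame: the origin (TCP) lies midway between the tips of the shut fingers; the grasp point (between the pads) lies 19 mm behind it; z points along the fingers, y is the line along which they close (so a half turn about z gives the same grasp; the last joint's range is limited). The gripper opens to 91 mm and grips with 3 to 60 N. Pads are 32 mm wide; open, the fingers measure 118 mm over their backs; the gripper's body (76 mm by 178 mm) begins 60 mm behind the grasp point.
Start: joints at [66.177, 18.312, 89.639, -0, 72.044, -1.146], TCP at [221.693, 530.561, 213.976] pointing down, gripper open.
Joint ranges: [-177.97, 177.97], [-48.28, 115.42], [12.27, 149.76], [-77.06, 257.06], [2.81, 150.46], [-146.56, 146.56]. Speed limits (degrees/s): [147.25, 147.25, 180, 180, 180, 180].

### API

Orientations are given as [roll, pitch, yaw] about the fixed x, y, z axes, in that order (R = Rz(yaw) Ry(pitch) Rx(roll)).
In Python, from workcell import env gives the robot as it stands.
- The arm moves only by the tool send_rows, never from a script. Its argument "steps" is a list that holds one entry, the list of rows, each a list of 5 numbers: the shift along the tool's x, y, z scaled (see below), then the turn about the tool's z scaled (see below), then the opening, from 0 (shut) to 1 (fully open). In form: [[[dx, dy, dz, yaw, fingers], ...]]. A call has 1 to 5 rows; each row shifts and turns the commanded pose from where the row before left it, along the tool's axes as they then stand; what a row does not reach is not made up. The controller multiplies each number of a shift by 0.04 m and each number of a turn by 0.12 rad. A row lasts 1/12 s, in which the tool goes at most 41.7 mm and 7.16 degrees, less where a joint would pass 70% of its speed; a pose out of reach is approached as far as the arm can. A call with a number of a shift or a turn outside -1 to 1 is refused whole. A call with a gripper value outside its range is refused whole. The fingers move at their own pace and stop on an object; "squeeze" is the grip in N (left out, the last holds). Time passes only in rows, so rows that do not move let the fingers close. It gives the time, the measured TCP pose, the force, the opening and the grip force at its end, in the units of the state.
- env.state(): the state, without advancing time (a new reading comes with each control period).
- env.grab_frame(name): name is "side" or "top" or "wrist"; returns a dict with "pixels" (384x512x3 uint8, red, green, blue), "depth" (384x512 float32, mm along the optical axis (not along the pixel's ray), 0 where there is no reading), "intrinsics" (3x3 intrinsics, pixels), "dist" ([k1, k2, p1, p2, k3] as OpenCV has them; the pictures are not rectified), "cam_to_world" (4x4, takes a point from camera to world coordinates). Camera axes: x right, y down, z forward; pixel columns grow to the right and rows downward; lengths in mm; the calibration is good to about 2 mm. A picture is of the moment at which its call begins.
- env.job_done(): hands the job in; it is judged then, once.
The state is a dict: "time_s": time; "qpos": joint angles; "qvel": joint speeds; "effort": joint torques, N m; "ee_pos": TCP position; "ee_rot": TCP orientation; "force": force on the tool from outside, world axes, zero at the start; "torque": the same for the moment, N m; "gripper_width": finger opening in mm; "gripper_force": force on a finger pad.
Only numpy, scipy, OpenCV 4.12 (cv2) and the standard library are available. Lean on these libraries where they do the work, as an engineer would, in place of code of your own. Each camera call takes 0.05 s, during which the arm holds its last target. There are 200 camera calls.

### The job

Put the washed ear defenders up to dry: hang every pair that stands on the bench astride the rail, upright, on the same side of the rail's middle post as the pair of its own kind that already hangs there (round cups with round cups, rectangular with rectangular). Steel pipe saddles left hanging on the rail do not belong there: put each one in the wooden box. When all of that is in place, and not before, switch the blower on by pushing its lever all the way over; leave the two hanging pairs on the rail and do not push the other things on the bench about.

Things in the scene. Friction and masses are not known exactly. Their poses are not given: they have to be found in the camera images.
- rail: Fixed round steel bar, 16 mm thick, 556 mm long, along its own y, top 153 mm above the bench. Origin: on the bench under the middle. 16 mm posts at y = -270, 0, +270 mm, feet 120 x 30 x 10 mm; the middle post stands 18 mm proud of the bar and divides the rail into two sides (y > 0, y < 0), each with room for three pairs at 75 mm pitch.
- hung_round: On the rail: shows the side for its kind; stays. Ear defenders, ROUND cups 60 mm across, 34 thick; 240 g, 144 wide, 76 mm between cups. Origin: midway between the cups' soles; x: cup to cup, y: across the band, z up. Under the crown a V groove (40 mm wide, 20 deep, apex z 130 mm) nests on the rail (apex 3 mm above its top). Grip the sleeve on the crown: 52 (x) by 24 mm (y), z 130-152 mm.
- hung_slim: On the rail: shows the side for its kind; stays. Ear defenders, RECTANGULAR cups 48 x 56 mm, 18 thick; 200 g, 143 wide, 86 mm between cups. Origin: midway between the cups' soles; x: cup to cup, y: across the band, z up. Under the crown a V groove (40 mm wide, 20 deep, apex z 130 mm) nests on the rail (apex 3 mm above its top). Grip the sleeve on the crown: 52 (x) by 24 mm (y), z 130-152 mm.
- round_1: To hang up; stands on its cups, or absent. Ear defenders, ROUND cups 60 mm across, 34 thick; 240 g, 144 wide, 76 mm between cups. Origin: midway between the cups' soles; x: cup to cup, y: across the band, z up. Under the crown a V groove (40 mm wide, 20 deep, apex z 130 mm) nests on the rail (apex 3 mm above its top). Grip the sleeve on the crown: 52 (x) by 24 mm (y), z 130-152 mm.
- round_2: To hang up; stands on its cups, or absent. Ear defenders, ROUND cups 60 mm across, 34 thick; 240 g, 144 wide, 76 mm between cups. Origin: midway between the cups' soles; x: cup to cup, y: across the band, z up. Under the crown a V groove (40 mm wide, 20 deep, apex z 130 mm) nests on the rail (apex 3 mm above its top). Grip the sleeve on the crown: 52 (x) by 24 mm (y), z 130-152 mm.
- slim_1: To hang up; stands on its cups, or absent. Ear defenders, RECTANGULAR cups 48 x 56 mm, 18 thick; 200 g, 143 wide, 86 mm between cups. Origin: midway between the cups' soles; x: cup to cup, y: across the band, z up. Under the crown a V groove (40 mm wide, 20 deep, apex z 130 mm) nests on the rail (apex 3 mm above its top). Grip the sleeve on the crown: 52 (x) by 24 mm (y), z 130-152 mm.
- slim_2: To hang up; stands on its cups, or absent. Ear defenders, RECTANGULAR cups 48 x 56 mm, 18 thick; 200 g, 143 wide, 86 mm between cups. Origin: midway between the cups' soles; x: cup to cup, y: across the band, z up. Under the crown a V groove (40 mm wide, 20 deep, apex z 130 mm) nests on the rail (apex 3 mm above its top). Grip the sleeve on the crown: 52 (x) by 24 mm (y), z 130-152 mm.
- saddle_1: Steel pipe saddle hanging on the rail, or absent; belongs in the box. Inverted U of 5 mm flat bar, 80 mm wide (x), 30 mm deep (y), legs 70 mm long, 250 g. Origin: midway between the legs' lower ends; the crown's underside, on the bar, is at z 70 mm. Grip the 24 mm square bolt head on top, z 75 to 97 mm.
- saddle_2: Steel pipe saddle hanging on the rail, or absent; belongs in the box. Inverted U of 5 mm flat bar, 80 mm wide (x), 30 mm deep (y), legs 70 mm long, 250 g. Origin: midway between the legs' lower ends; the crown's underside, on the bar, is at z 70 mm. Grip the 24 mm square bolt head on top, z 75 to 97 mm.
- wooden_box: Fixed open wooden box 160 mm (x) by 180 mm (y), 60 mm high, walls 8 mm, floor 8 mm. Origin: on the bench, under its centre. Room for both saddles side by side (along its y).
- blower: Fixed grey blower housing 130 (x) by 120 (y) by 60 mm high with the switch on top. Origin: on the bench under its centre. Its x axis is the direction in which the lever is pushed to switch on.
- switch (a joint): Blower lever: 0 = off, leaning 0.5 rad towards the blower's -x; 1.0 = fully on, leaning 0.5 rad towards +x. 70 mm long, pivot 82 mm above the bench over the blower's origin, axis along the blower's y. Stays where it is left (about 0.06 N m of friction).
- switch_tip (a point): Centre of the 26 mm black ball at the lever's end.
- tape_roll: Bystander: roll of paper tape, 90 mm across, 48 mm high, beyond the work.
- multimeter: Bystander: black multimeter, 150 x 75 x 34 mm, lying flat behind the rail.
- screwdriver: Bystander: screwdriver lying on the bench.
Not all that is in view belongs to the job. Leave any green look-alike of the round_1 alone. What is shaped like the round_2 but green or purple is not meant.

How it is judged (in metres and radians):
On the way, in this order (a step that is already met when the one before it is completed fails the run):
1. every pair hangs on the side of its own kind and every saddle is in the box (x of round_1 in the frame of rail between -0.05 and 0.05 m and z of round_1 in the frame of rail between 0.0183 and 0.0413 m and angle between each of round_1, round_2, slim_1, slim_2's own z axis and vertical below 0.35 rad and ((y of round_1 in the frame of rail between 0 and 0.28 m and y of hung_round in the frame of rail between 0 and 0.28 m) or (y of round_1 in the frame of rail between -0.28 and 0 m and y of hung_round in the frame of rail between -0.28 and 0 m)) and x of round_2 in the frame of rail between -0.05 and 0.05 m and z of round_2 in the frame of rail between 0.0183 and 0.0413 m and ((y of round_2 in the frame of rail between 0 and 0.28 m and y of hung_round in the frame of rail between 0 and 0.28 m) or (y of round_2 in the frame of rail between -0.28 and 0 m and y of hung_round in the frame of rail between -0.28 and 0 m)) and x of slim_1 in the frame of rail between -0.05 and 0.05 m and z of slim_1 in the frame of rail between 0.0183 and 0.0413 m and ((y of slim_1 in the frame of rail between 0 and 0.28 m and y of hung_slim in the frame of rail between 0 and 0.28 m) or (y of slim_1 in the frame of rail between -0.28 and 0 m and y of hung_slim in the frame of rail between -0.28 and 0 m)) and x of slim_2 in the frame of rail between -0.05 and 0.05 m and z of slim_2 in the frame of rail between 0.0183 and 0.0413 m and ((y of slim_2 in the frame of rail between 0 and 0.28 m and y of hung_slim in the frame of rail between 0 and 0.28 m) or (y of slim_2 in the frame of rail between -0.28 and 0 m and y of hung_slim in the frame of rail between -0.28 and 0 m)) and x of saddle_1 in the frame of wooden_box between -0.072 and 0.072 m and y of saddle_1 in the frame of wooden_box between -0.08 and 0.08 m and z of each of saddle_1, saddle_2 in the frame of wooden_box below 0.08 m and x of saddle_2 in the frame of wooden_box between -0.072 and 0.072 m and y of saddle_2 in the frame of wooden_box between -0.08 and 0.08 m), for 0.3 s.
2. the blower is switched on (value of joint switch above 0.8 rad), for 0.1 s.
At the end, for the whole second after the job is handed in: Every pair hangs upright astride the rail (within 50 mm across, -8/+15 mm in height, tilt under 0.35 rad) on the side of its kind; the two hanging pairs are still on the rail; every saddle is inside the wooden box; the lever is past 0.8 rad; all at rest (all of step 1 and x of hung_round in the frame of rail between -0.05 and 0.05 m and z of hung_round in the frame of rail between 0.0183 and 0.0413 m and angle between each of hung_round, hung_slim's own z axis and vertical below 0.35 rad and x of hung_slim in the frame of rail between -0.05 and 0.05 m and z of hung_slim in the frame of rail between 0.0183 and 0.0413 m and linear speed of each of round_1, round_2, slim_1, slim_2, saddle_1, saddle_2 below 0.03 m/s and value of joint switch above 0.8 rad); the robot touches nothing.
It fails at once if a pair that already hung on the rail was knocked off it (z of any of hung_round, hung_slim in the frame of rail below 0.0133 m or angle between any of hung_round, hung_slim's own z axis and vertical above 0.9 rad).
It fails at once if the tape roll, multimeter or screwdriver was pushed about (50 mm) (distance of any of tape_roll, multimeter, screwdriver from where it was at the start of the episode above 0.05 m).
Of round_1, round_2, slim_1, slim_2 only 2 to 4 are there at a start; the rules pass over those that are not, and their reading is None.
Of saddle_1, saddle_2 only 1 to 2 are there at a start; the rules pass over those that are not, and their reading is None.
At some moment in a run one of round_1, round_2, slim_1, slim_2 may be knocked a few centimetres aside while the robot is not near it.
It also fails if it takes over 210 s, if anything falls off the work surface, if the arm or the gripper's body presses on something with over 40 N, if the wrist force passes 120 N, or if a joint passes its speed limit or range.

## Working session

There is one attempt and no reset: what is moved stays moved. The work goes in short steps, Python scripts to look and compute and a tool call to move; the robot and the scene stay as the last step left them, time stands still between calls to the robot, and variables do not carry over. Pictures are saved under pics/ and viewed, at most 14 in all, crops included, and the job is handed in when it is done.

Besides the shell and the picture viewer there is one more tool, called as name(argument=value, ...) on one line, values as JSON. send_rows: Moves the arm, as the interface text tells. Shifts and turns lie within -1 to 1; 1 stands for 0.04 m of shift or 0.12 rad of turn. Its arguments: {"type":"object","properties":{"steps":{"type":"array"},"squeeze":{"type":"number"}},"required":["steps"]}

```bash
mkdir -p pics
cat > h.py <<'E'
import numpy as np, cv2
from workcell import env
def grab(n):
    f=env.grab_frame(n); np.savez(f'{n}.npz',**f); return f
def cloud(f):
    K,D,T=f['intrinsics'],f['dist'],f['cam_to_world']; h,w=f['depth'].shape
    u,v=np.meshgrid(np.arange(w),np.arange(h)); 
    p=cv2.undistortPoints(np.stack([u,v],-1).reshape(-1,1,2).astype(float),np.array(K,float),np.array(D,float)).reshape(h,w,2)
    d=f['depth'][...,None].astype(float); c=np.concatenate([p*d,d],-1)
    T=np.array(T,float); P=c@T[:3,:3].T+T[:3,3]; P[f['depth']==0]=np.nan; return P
E
python3 - <<'E'
from h import *
for n in('top','side'):
    f=grab(n); cv2.imwrite(f'pics/{n}0.png',cv2.resize(f['pixels'][...,::-1],(800,600))); print(n,np.round(f['cam_to_world'],2).tolist(),(f['depth']>0).mean())
s=env.state(); print(s)
E
```

```text
top [[0.03, -0.98, 0.22, 305.42], [-1.0, -0.03, 0.01, 8.68], [0.0, -0.22, -0.98, 1103.58], [0.0, 0.0, 0.0, 1.0]] 0.9962870279947916
side [[0.72, -0.4, 0.57, -106.35], [-0.7, -0.44, 0.57, -639.4], [0.02, -0.8, -0.6, 778.38], [0.0, 0.0, 0.0, 1.0]] 0.9961496988932291
{'time_s': 0.1, 'qpos': array([ 6.61767230e+01,  1.83464673e+01,  8.96977547e+01,  3.85086222e-04,
        7.20441354e+01, -1.14400299e+00]), 'qvel': array([ 0.09436884, -0.13365651, -0.1867331 , -0.00294817,  0.07283398,
        0.13326522]), 'effort': array([-9.99013241e-05, -4.13334239e+01, -2.32509792e+01,  7.28477840e-02,
        4.22315940e-02, -6.30766931e-05]), 'ee_pos': array([221.50556585, 530.14477458, 213.23075913]), 'ee_rot': array([-1.79911668e+02, -2.13015279e-03,  1.57320605e+02]), 'force': array([-0.4548798 , -0.67963221, -0.81766927]), 'torque': array([ 0.01263007,  0.03244182, -0.02691568]), 'gripper_force': 0.0, 'gripper_width': 90.96423795138766}
```

View pics/top0.png

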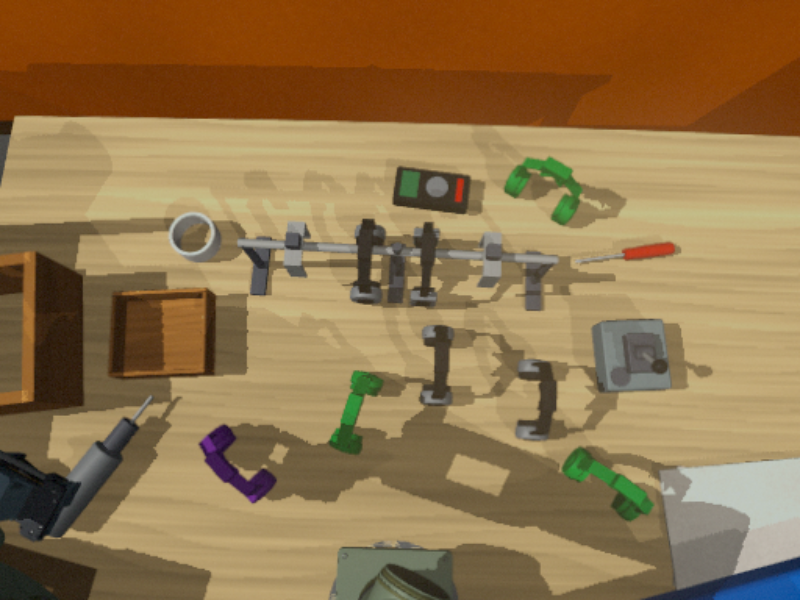

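View pics/side0.png

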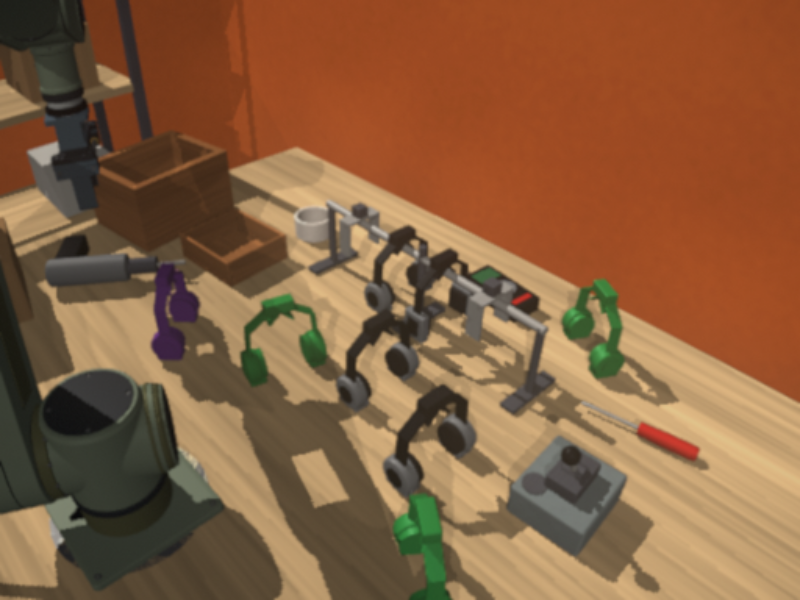

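The top view shows the rail from (240,243) to (558,260), saddles at (295,248) and (491,258), and hung pairs at (366,262) and (425,262). Black bench pairs are at (436,365) and (536,400). The box is at (162,333) and the blower at (632,355), with its lever ball at about (660,366). The green and purple pairs are decoys. I still need a close-up of the cups to tell the kinds apart.

Run:
```python
from h import *
f=dict(np.load('side.npz')); im=f['pixels'][140:325,200:325,::-1]
cv2.imwrite('pics/crop.png',cv2.resize(im,None,fx=3.2,fy=3.2,interpolation=cv2.INTER_CUBIC))
t=dict(np.load('top.npz')); P=cloud(t); im=t['pixels'].astype(int)
Ps=cloud(f); ims=f['pixels'].astype(int)
print('bench z',np.nanmedian(P[300:320,200:300,2]))
def rep(name,m,P=P):
    p=P[m]; p=p[~np.isnan(p[:,0])]
    if len(p)<4: print(name,len(p)); return
    r=cv2.minAreaRect(p[:,:2].astype(np.float32)); print(name,len(p),'c',np.round(r[0],1),'sz',np.round(r[1],1),'ang',round(r[2],1),'mean',p.mean(0).round(1),'z',np.percentile(p[:,2],[5,50,95]).round(0))
S=512/800
def box(u0,v0,u1,v1):
    m=np.zeros(P.shape[:2],bool); m[int(v0*S):int(v1*S),int(u0*S):int(u1*S)]=1; return m
Z=P[...,2]
# rail
m=box(235,225,565,275)&(Z>140)&(Z<157)
p=P[m]; l=cv2.fitLine(p[:,:2].astype(np.float32),cv2.DIST_HUBER,0,.01,.01).ravel(); print('rail',l,'n',len(p),'yrange',p[:,1].min(),p[:,1].max(),np.median(p[:,2]))
m=box(235,225,360,275)&(Z>140)&(Z<157)|box(435,225,565,275)&(Z>140)&(Z<157)
rep('post',box(380,235,415,262)&(Z>162))
for n,b in dict(sadL=(275,215,315,280),sadR=(470,225,510,285)).items():
    rep(n+' head',box(*b)&(Z>170)); rep(n+' crown',box(*b)&(Z>155)&(Z<168)); rep(n,box(*b)&(Z>100))
for n,b in dict(h1=(345,210,385,310),h2=(405,215,442,310),b1=(412,315,460,415),b2=(505,345,570,450)).items():
    zc=Z[box(*b)]; zt=np.nanpercentile(zc,99); print(n,'ztop',zt)
    rep(n+' top',box(*b)&(Z>zt-8)); rep(n+' hi',box(*b)&(Z>zt-45)); rep(n+' all',box(*b)&(Z>25))
rep('box rim',box(95,270,230,390)&(Z>50)&(Z<70)); rep('blower',box(585,305,690,400)&(Z>52)&(Z<66)); rep('base',box(585,305,690,400)&(Z>68)&(Z<100)); rep('ball',box(585,305,690,400)&(Z>125))
s2=(Ps[...,2]>120)&(np.abs(Ps[...,1]+200)<200)
zz=np.zeros_like(s2); zz[int(430*S):int(480*S),int(545*S):int(600*S)]=1
rep('ball side',zz&(Ps[...,2]>125),Ps)
```

```text
bench z 0.029956753589999607
rail [2.6909515e-02 9.9963790e-01 6.1355225e+02 1.1449976e+01] n 1207 yrange -266.44178919146475 287.6788297877412 151.9537864169099
post 29 c [616.1   9.5] sz [14.  13.6] ang 49.0 mean [615.6   9.5 170.6] z [163. 172. 174.]
sadL head 91 c [621.2 187. ] sz [23.7 23.6] ang 88.7 mean [619.9 186.5 179.5] z [172. 180. 183.]
sadL crown 227 c [620.7 186.6] sz [56.9 82.4] ang 67.3 mean [619.4 186.5 158.6] z [156. 158. 162.]
sadL 486 c [622.1 187.2] sz [62.6 85.4] ang 61.7 mean [615.6 186.3 156. ] z [116. 158. 181.]
sadR head 86 c [ 610.8 -153.5] sz [23.9 22.1] ang 1.6 mean [ 609.9 -153.7  179.7] z [174. 180. 183.]
sadR crown 227 c [ 611.  -151.4] sz [83.3 57.3] ang 18.6 mean [ 608.9 -152.7  158.6] z [156. 158. 162.]
sadR 488 c [ 609.5 -149.2] sz [85.  66.1] ang 21.9 mean [ 605.7 -150.7  156.4] z [123. 158. 181.]
h1 ztop 180.6418840109713
h1 top 170 c [616.9  64.3] sz [24.2 50.8] ang 86.9 mean [616.6  63.9 178.3] z [175. 178. 181.]
h1 hi 462 c [618.   67.1] sz [ 68.2 115.2] ang 65.3 mean [610.9  65.1 160.4] z [139. 155. 180.]
h1 all 842 c [616.6  67.6] sz [146.5 
[... 803 characters left out ...]
152. 155.]
b2 hi 429 c [ 372.8 -245.4] sz [ 24.3 120.1] ang 87.2 mean [ 369.2 -244.4  136.3] z [112. 135. 154.]
b2 all 800 c [ 372.3 -244.4] sz [ 55.9 146.6] ang 88.5 mean [ 368.7 -240.8   98.1] z [ 39. 113. 153.]
box rim 738 c [477.4 449.2] sz [161.9 180.7] ang 4.6 mean [478.  447.6  58.4] z [52. 59. 63.]
blower 1301 c [ 459.4 -432.8] sz [131.6 119.1] ang 3.4 mean [ 457.4 -425.1   60.1] z [56. 60. 64.]
base 434 c [ 458.9 -432.6] sz [70.8 49. ] ang 3.5 mean [ 459.5 -427.6   85.5] z [75. 85. 95.]
ball 92 c [ 426.9 -433. ] sz [22.1 26.9] ang 87.3 mean [ 425.8 -431.5  150.8] z [139. 152. 158.]
ball side 145 c [ 424.7 -436. ] sz [20.7 24.6] ang 57.6 mean [ 421.6 -436.5  150. ] z [141. 151. 157.]
```

View pics/crop.png

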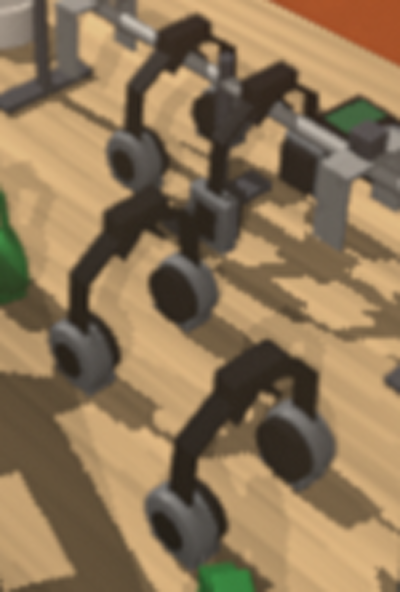

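Both bench pairs have round cups. The hung round pair is the one at y=+64, so both go on the +y side, at y≈139 and y≈214. The saddles come first. I'll raise and turn the tool, and check the tall box beside the wooden one.

send_rows(steps=[[[0,0,-0.55,-0.77,0.5],[0,0,-0.55,-0.77,0.5],[0,0,-0.55,-0.77,0.5],[0,0,-0.55,-0.77,0.5],[0,0,0,0,0.5]]], squeeze=25)

```text
time_s: 0.52
ee_pos: [222.4, 532.2, 306.3]
ee_rot: [179.6, 0.2, 178.6]
force: [0.9, 0.5, 0.6]
gripper_width: 60.8
gripper_force: 0.0
```

```bash
cat >> h.py <<'E'
from scipy.spatial.transform import Rotation as R
def plan(*targets):
    s=env.state(); p=np.array(s['ee_pos']); Rm=R.from_euler('xyz',s['ee_rot'],degrees=True).as_matrix()
    print('t',round(s['time_s'],2),'p',p.round(1),'rot',np.round(s['ee_rot'],2),'w',round(s['gripper_width'],1),'gf',round(s['gripper_force'],1),'F',np.round(s['force'],1))
    for t in targets:
        t=np.array(t,float); d=Rm.T@(t-p)/40; print(t,'units',d.round(2)); p=t
E
python3 - <<'E'
from h import *
plan((621,187,300),(621,187,160))
P=cloud(dict(np.load('top.npz'))); p=P[160:262,0:56].reshape(-1,3); p=p[p[:,2]>100]; print('bigbox',np.percentile(p,[1,50,99],axis=0).round(0))
E
```

```text
t 0.52 p [222.4 532.2 306.3] rot [179.57   0.18 178.62] w 60.8 gf 0.0 F [0.9 0.5 0.6]
[621. 187. 300.] units [-10.17  -8.39   0.13]
[621. 187. 160.] units [ 0.01 -0.03  3.5 ]
bigbox [[331. 601. 101.]
 [464. 626. 148.]
 [592. 712. 163.]]
```

send_rows(steps=[[[-0.68,-0.56,0,0,0.5],[-0.68,-0.56,0,0,0.5],[-0.68,-0.56,0,0,0.5],[-0.68,-0.56,0,0,0.5],[-0.68,-0.56,0,0,0.5]]])

```text
time_s: 0.93
ee_pos: [355.3, 413.5, 300.7]
ee_rot: [-179.9, -0.1, 178.4]
force: [1.1, -0.3, 0.0]
gripper_width: 45.5
gripper_force: 0.0
```

send_rows(steps=[[[-0.68,-0.56,0,0,0.5],[-0.68,-0.56,0,0,0.5],[-0.68,-0.56,0,0,0.5],[-0.68,-0.56,0,0,0.5],[-0.68,-0.56,0,0,0.5]]])

```text
time_s: 1.35
ee_pos: [488.4, 297.9, 300.7]
ee_rot: [-180.0, -0.1, 178.4]
force: [-0.1, 0.4, -0.5]
gripper_width: 45.4
gripper_force: 0.0
```

send_rows(steps=[[[-0.68,-0.56,0,0,0.5],[-0.68,-0.56,0,0,0.5],[-0.68,-0.56,0,0,0.5],[-0.68,-0.56,0,0,0.5],[-0.68,-0.56,0,0,0.5]]])

```text
time_s: 1.77
ee_pos: [621.5, 182.5, 300.5]
ee_rot: [-180.0, -0.1, 178.4]
force: [0.5, 1.3, 0.2]
gripper_width: 45.6
gripper_force: 0.0
```

send_rows(steps=[[[0,0,0.4,0,0.5],[0,0,0.8,0,0.5],[0,0,0.8,0,0.5],[0,0,0,0,0.5],[0,0,0,0,0.5]]])

```text
time_s: 2.18
ee_pos: [619.5, 183.6, 219.6]
ee_rot: [-179.9, -0.3, 178.4]
force: [-0.1, -0.2, 0.3]
gripper_width: 45.3
gripper_force: 0.0
```

Run:
```python
from h import *
plan((621,187,160))
```

```text
t 2.18 p [619.5 183.6 219.6] rot [-179.91   -0.31  178.44] w 45.3 gf 0.0 F [-0.1 -0.2  0.3]
[621. 187. 160.] units [-0.04  0.09  1.49]
```

send_rows(steps=[[[-0.04,0.09,0.5,0,0.5],[0,0,0.5,0,0.5],[0,0,0.49,0,0.5],[0,0,0,0,0.5],[0,0,0,0,0]]])

```text
time_s: 2.6
ee_pos: [623.0, 188.0, 163.7]
ee_rot: [180.0, 0.1, 178.5]
force: [0.6, -0.9, -0.7]
gripper_width: 41.2
gripper_force: 0.0
```

send_rows(steps=[[[0,0,0,0,0],[0,0,0,0,0],[0,0,0,0,0],[0,0,0,0,0],[0,0,0,0,0]]])

```text
time_s: 3.02
ee_pos: [623.6, 188.2, 164.6]
ee_rot: [179.9, 0.2, 178.5]
force: [-0.4, 1.8, 6.2]
gripper_width: 23.9
gripper_force: 25.0
```

send_rows(steps=[[[0,0,-0.3,0,0],[0,0,-0.6,0,0],[0,0,-0.8,0,0],[0,0,-0.8,0,0],[0,0,-0.7,0,0]]])

```text
time_s: 3.43
ee_pos: [622.2, 187.3, 291.9]
ee_rot: [-180.0, -0.0, 178.5]
force: [1.1, 0.5, -2.5]
gripper_width: 24.0
gripper_force: 25.0
```

Run:
```python
from h import *
plan((475,478,290),(475,478,89))
```

```text
t 3.43 p [622.2 187.3 291.9] rot [-1.7998e+02 -1.0000e-02  1.7849e+02] w 24.0 gf 25.0 F [ 1.1  0.5 -2.5]
[475. 478. 290.] units [3.87 7.17 0.05]
[475. 478.  89.] units [-0.    0.    5.02]
```

send_rows(steps=[[[0.39,0.72,0,0,0],[0.39,0.72,0,0,0],[0.39,0.72,0,0,0],[0.39,0.72,0,0,0],[0.39,0.72,0,0,0]]])

```text
time_s: 3.85
ee_pos: [547.2, 334.2, 289.9]
ee_rot: [-179.9, -0.1, 178.5]
force: [0.9, -0.0, -2.4]
gripper_width: 24.2
gripper_force: 25.0
```

send_rows(steps=[[[0.39,0.72,0,0,0],[0.39,0.72,0,0,0],[0.39,0.72,0,0,0],[0.39,0.72,0,0,0],[0.39,0.68,0,0,0]]])

```text
time_s: 4.27
ee_pos: [472.9, 479.0, 289.7]
ee_rot: [-179.9, -0.0, 178.5]
force: [0.3, 0.7, -2.0]
gripper_width: 24.0
gripper_force: 25.0
```

send_rows(steps=[[[0,0,0.5,0,0],[0,0,0.9,0,0],[0,0,0.9,0,0],[0,0,0.9,0,0],[0,0,0.5,0,0]]])

```text
time_s: 4.68
ee_pos: [471.8, 475.8, 137.1]
ee_rot: [-179.6, -0.3, 178.5]
force: [0.2, -0.3, -2.7]
gripper_width: 23.6
gripper_force: 25.0
```

Run:
```python
from h import *
plan((475,478,92))
```

```text
t 4.68 p [471.8 475.8 137.1] rot [-179.64   -0.32  178.52] w 23.6 gf 25.0 F [ 0.2 -0.3 -2.7]
[475. 478.  92.] units [-0.08  0.06  1.13]
```

send_rows(steps=[[[-0.08,0.06,0.5,0,0],[0,0,0.4,0,0],[0,0,0.2,0,0],[0,0,0,0,0],[0,0,0,0,0]]])

```text
time_s: 5.1
ee_pos: [477.3, 480.1, 98.4]
ee_rot: [-180.0, -0.0, 178.5]
force: [0.5, -0.4, -2.3]
gripper_width: 23.9
gripper_force: 25.0
```

send_rows(steps=[[[0,0,0,0,0.35],[0,0,0,0,0.35],[0,0,0,0,0.35],[0,0,0,0,0.35],[0,0,0,0,0.35]]])

```text
time_s: 5.52
ee_pos: [477.5, 480.5, 99.3]
ee_rot: [179.9, 0.1, 178.5]
force: [-0.0, 0.9, 0.7]
gripper_width: 31.9
gripper_force: 0.0
```

send_rows(steps=[[[0,0,-0.5,0,0.5],[0,0,-1,0,0.5],[0,0,-1,0,0.5],[0,0,-1,0,0.5],[0,0,-1,0,0.5]]])

```text
time_s: 5.93
ee_pos: [477.0, 480.0, 280.7]
ee_rot: [180.0, 0.0, 178.5]
force: [0.5, 0.2, 0.5]
gripper_width: 45.7
gripper_force: 0.0
```

Run:
```python
from h import *
plan((550,-153,300),(611,-153.5,300),(611,-153.5,161))
t=grab('top'); P=cloud(t); p=P[180:250,60:145].reshape(-1,3); p=p[(p[:,2]>66)]; print(len(p),np.median(p,axis=0),p.max(0))
cv2.imwrite('pics/t1.png',cv2.resize(t['pixels'][...,::-1],(800,600)))
```

```text
t 5.93 p [477.  480.  280.7] rot [1.7997e+02 2.0000e-02 1.7850e+02] w 45.7 gf 0.0 F [0.5 0.2 0.5]
[ 550. -153.  300.] units [ -2.24 -15.77  -0.49]
[ 611.  -153.5  300. ] units [-1.52  0.03  0.  ]
[ 611.  -153.5  161. ] units [ 0.   -0.    3.47]
560 [469.47742409 467.810444   101.01298417] [515.80059405 497.28853654 405.09419913]
```

send_rows(steps=[[[-0.19,-0.79,-0.02,0,0.5],[-0.19,-0.79,-0.02,0,0.5],[-0.19,-0.79,-0.02,0,0.5],[-0.19,-0.79,-0.02,0,0.5],[-0.19,-0.79,-0.02,0,0.5]]])

```text
time_s: 6.4
ee_pos: [511.1, 319.9, 282.5]
ee_rot: [180.0, 0.0, 178.5]
force: [-0.1, -0.8, 0.8]
gripper_width: 45.6
gripper_force: 0.0
```

send_rows(steps=[[[-0.19,-0.79,-0.02,0,0.5],[-0.19,-0.79,-0.02,0,0.5],[-0.19,-0.79,-0.02,0,0.5],[-0.19,-0.79,-0.02,0,0.5],[-0.19,-0.79,-0.02,0,0.5]]])

```text
time_s: 6.82
ee_pos: [545.0, 160.8, 286.6]
ee_rot: [180.0, 0.0, 178.5]
force: [0.8, -0.1, -0.0]
gripper_width: 45.4
gripper_force: 0.0
```

send_rows(steps=[[[-0.19,-0.79,-0.02,0,0.5],[-0.19,-0.79,-0.02,0,0.5],[-0.19,-0.79,-0.02,0,0.5],[-0.19,-0.79,-0.02,0,0.5],[-0.19,-0.79,-0.02,0,0.5]]])

```text
time_s: 7.23
ee_pos: [578.8, 1.8, 290.6]
ee_rot: [180.0, 0.0, 178.5]
force: [0.6, 1.2, -0.2]
gripper_width: 46.0
gripper_force: 0.0
```

send_rows(steps=[[[-0.19,-0.79,-0.02,0,0.5],[-0.19,-0.79,-0.02,0,0.5],[-0.19,-0.79,-0.02,0,0.5],[-0.19,-0.79,-0.02,0,0.5],[-0.17,-0.76,-0.02,0,0.5]]])

```text
time_s: 7.65
ee_pos: [612.0, -156.1, 294.4]
ee_rot: [-180.0, 0.0, 178.5]
force: [0.6, 0.4, -0.3]
gripper_width: 45.5
gripper_force: 0.0
```

send_rows(steps=[[[0,0,0.5,0,0.5],[0,0,0.8,0,0.5],[0,0,0.6,0,0.5],[0,0,0,0,0.5],[0,0,0,0,0.5]]])

```text
time_s: 8.07
ee_pos: [611.3, -154.2, 217.6]
ee_rot: [180.0, -0.1, 178.5]
force: [-0.0, -0.3, 0.3]
gripper_width: 45.7
gripper_force: 0.0
```

Run:
```python
from h import *
plan((611,-153.5,162))
```

```text
t 8.07 p [ 611.3 -154.2  217.6] rot [ 1.7996e+02 -1.3000e-01  1.7850e+02] w 45.7 gf 0.0 F [-0.  -0.3  0.3]
[ 611.  -153.5  162. ] units [0.01 0.02 1.39]
```

View pics/t1.png

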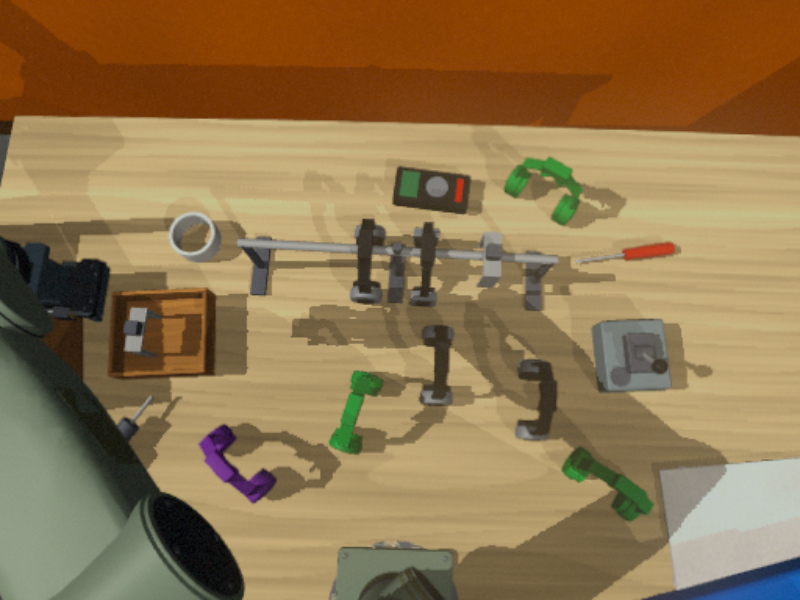

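The first saddle stands upright in the box at about (137,330), and the bench pairs at (437,365) and (536,400) haven't moved. Next I'll grip the second saddle.

send_rows(steps=[[[0,0.02,0.5,0,0.5],[0,0,0.5,0,0.5],[0,0,0.4,0,0.5],[0,0,0,0,0.5],[0,0,0,0,0]]])

```text
time_s: 8.48
ee_pos: [612.8, -153.5, 163.9]
ee_rot: [-180.0, 0.1, 178.5]
force: [-0.1, 0.5, 0.0]
gripper_width: 41.5
gripper_force: 0.0
```

send_rows(steps=[[[0,0,0,0,0],[0,0,0,0,0],[0,0,0,0,0],[0,0,0,0,0],[0,0,0,0,0]]])

```text
time_s: 8.9
ee_pos: [613.0, -153.4, 164.3]
ee_rot: [-180.0, 0.2, 178.5]
force: [-0.1, 0.6, 5.9]
gripper_width: 23.6
gripper_force: 25.0
```

send_rows(steps=[[[0,0,-0.3,0,0],[0,0,-0.6,0,0],[0,0,-0.8,0,0],[0,0,-0.9,0,0],[0,0,-0.9,0,0]]])

```text
time_s: 9.32
ee_pos: [611.1, -153.5, 302.9]
ee_rot: [180.0, -0.1, 178.5]
force: [0.4, 0.3, -2.6]
gripper_width: 24.1
gripper_force: 25.0
```

Run:
```python
from h import *
plan((480,415,290),(480,415,92))
```

```text
t 9.32 p [ 611.1 -153.5  302.9] rot [ 1.7999e+02 -1.5000e-01  1.7849e+02] w 24.1 gf 25.0 F [ 0.4  0.3 -2.6]
[480. 415. 290.] units [ 3.65 14.12  0.33]
[480. 415.  92.] units [-0.01 -0.    4.95]
```

send_rows(steps=[[[0.18,0.7,0.01,0,0],[0.18,0.7,0.01,0,0],[0.18,0.7,0.01,0,0],[0.18,0.7,0.01,0,0],[0.18,0.7,0.01,0,0]]])

```text
time_s: 9.73
ee_pos: [578.7, -11.7, 299.8]
ee_rot: [-180.0, -0.1, 178.5]
force: [0.7, 0.4, -2.9]
gripper_width: 24.0
gripper_force: 25.0
```

send_rows(steps=[[[0.18,0.7,0.01,0,0],[0.18,0.7,0.01,0,0],[0.18,0.7,0.01,0,0],[0.18,0.7,0.01,0,0],[0.18,0.7,0.01,0,0]]])

```text
time_s: 10.15
ee_pos: [546.4, 129.3, 297.9]
ee_rot: [-180.0, -0.1, 178.5]
force: [-0.0, 0.2, -2.6]
gripper_width: 23.7
gripper_force: 25.0
```

send_rows(steps=[[[0.18,0.7,0.01,0,0],[0.18,0.7,0.01,0,0],[0.18,0.7,0.01,0,0],[0.18,0.7,0.01,0,0],[0.18,0.7,0.01,0,0]]])

```text
time_s: 10.57
ee_pos: [514.2, 270.2, 295.9]
ee_rot: [-179.9, -0.0, 178.5]
force: [-0.1, -0.5, -1.8]
gripper_width: 23.9
gripper_force: 25.0
```

send_rows(steps=[[[0.18,0.7,0.01,0,0],[0.18,0.7,0.01,0,0],[0.18,0.7,0.01,0,0],[0.2,0.75,0.01,0,0],[0.2,0.75,0.01,0,0]]])

```text
time_s: 10.98
ee_pos: [480.5, 415.0, 293.8]
ee_rot: [-179.9, -0.0, 178.5]
force: [0.1, 0.1, -2.5]
gripper_width: 24.0
gripper_force: 25.0
```

send_rows(steps=[[[0,0,0.6,0,0],[0,0,0.9,0,0],[0,0,0.9,0,0],[0,0,0.9,0,0],[0,0,0.6,0,0]]])

```text
time_s: 11.4
ee_pos: [479.3, 412.6, 134.1]
ee_rot: [-179.7, -0.2, 178.5]
force: [0.6, -0.9, -3.4]
gripper_width: 23.6
gripper_force: 25.0
```

Run:
```python
from h import *
plan((480,415,90))
```

```text
t 11.4 p [479.3 412.6 134.1] rot [-179.75   -0.25  178.52] w 23.6 gf 25.0 F [ 0.6 -0.9 -3.4]
[480. 415.  90.] units [-0.02  0.07  1.1 ]
```

send_rows(steps=[[[0,0,0.6,0,0],[0,0,0.4,0,0],[0,0,0.15,0,0],[0,0,0.05,0,0],[0,0,0,0,0]]])

```text
time_s: 11.82
ee_pos: [481.3, 414.1, 90.3]
ee_rot: [-180.0, 0.0, 178.5]
force: [0.1, -0.8, -2.6]
gripper_width: 23.7
gripper_force: 25.0
```

send_rows(steps=[[[0,0,0,0,0.35],[0,0,0,0,0.35],[0,0,0,0,0.35],[0,0,0,0,0.35],[0,0,0,0,0.35]]])

```text
time_s: 12.23
ee_pos: [481.4, 414.3, 91.0]
ee_rot: [180.0, 0.0, 178.5]
force: [0.2, -0.4, -0.2]
gripper_width: 32.1
gripper_force: 0.0
```

send_rows(steps=[[[0,0,-0.5,0,0.5],[0,0,-1,0,0.5],[0,0,-1,0,0.5],[0,0,-1,0,0.5],[0,0,-1,0,0.5]]])

```text
time_s: 12.65
ee_pos: [480.8, 413.9, 272.6]
ee_rot: [180.0, 0.0, 178.5]
force: [1.2, -0.1, -0.1]
gripper_width: 45.3
gripper_force: 0.0
```

```bash
cat >> h.py <<'E'
def pairs():
    t=grab('top'); P=cloud(t); im=t['pixels'].astype(int); Z=P[...,2]
    m=((im.max(-1)<95)&(np.ptp(im,-1)<30)&(Z>145)&(Z<158)&(P[...,0]<560)&(P[...,1]<300)).astype(np.uint8)
    n,L,st,_=cv2.connectedComponentsWithStats(m)
    for i in range(1,n):
        if st[i,4]>60:
            p=P[L==i]; r=cv2.minAreaRect(p[:,:2].astype(np.float32)); print('pair',st[i,4],np.round(r[0],1),np.round(r[1],1),round(r[2],1),p[:,2].max().round(0))
E
python3 - <<'E'
from h import *
pairs(); plan((432,-70,290),(432,-70,132))
E
```

```text
pair 160 [432.2 -68.8] [21.4 51. ] 86.5 156.0
pair 75 [ 426.7 -433.5] [22.5 21.7] 86.1 157.0
pair 191 [ 373.4 -244.9] [23.3 51.8] 88.8 156.0
pair 70 [77.9 -1.5] [ 9.7 82.5] 27.7 158.0
t 12.7 p [483.7 416.3 282.2] rot [179.35   0.73 178.5 ] w 45.6 gf 0.0 F [2.4 1.8 5.5]
[432. -70. 290.] units [  0.97 -12.18  -0.35]
[432. -70. 132.] units [ 0.05 -0.04  3.95]
```

send_rows(steps=[[[0.06,-0.81,0,0,0.5],[0.06,-0.81,0,0,0.5],[0.06,-0.81,0,0,0.5],[0.06,-0.81,0,0,0.5],[0.06,-0.81,0,0,0.5]]])

```text
time_s: 13.12
ee_pos: [464.4, 251.1, 270.4]
ee_rot: [180.0, 0.0, 178.5]
force: [0.0, 0.6, -0.3]
gripper_width: 45.7
gripper_force: 0.0
```

send_rows(steps=[[[0.06,-0.81,0,0,0.5],[0.06,-0.81,0,0,0.5],[0.06,-0.81,0,0,0.5],[0.06,-0.81,0,0,0.5],[0.06,-0.81,0,0,0.5]]])

```text
time_s: 13.53
ee_pos: [448.1, 89.4, 270.5]
ee_rot: [180.0, 0.0, 178.5]
force: [0.7, -0.8, -0.3]
gripper_width: 45.6
gripper_force: 0.0
```

send_rows(steps=[[[0.06,-0.81,0,0,0.5],[0.06,-0.81,0,0,0.5],[0.06,-0.81,0,0,0.5],[0.06,-0.81,0,0,0.5],[0.06,-0.81,0,0,0.5]]])

```text
time_s: 13.95
ee_pos: [431.9, -72.3, 270.5]
ee_rot: [-180.0, 0.1, 178.5]
force: [-0.4, -0.6, -0.5]
gripper_width: 45.9
gripper_force: 0.0
```

send_rows(steps=[[[0,0,0.5,0,0.5],[0,0,0.8,0,0.5],[0,0,0.7,0,0.5],[0,0,0,0,0.5],[0,0,0,0,0.5]]])

```text
time_s: 14.37
ee_pos: [431.7, -70.7, 189.9]
ee_rot: [180.0, -0.1, 178.5]
force: [0.5, 0.4, 0.9]
gripper_width: 45.5
gripper_force: 0.0
```

Run:
```python
from h import *
plan((432,-69.5,132))
```

```text
t 14.37 p [431.7 -70.7 189.9] rot [ 1.7997e+02 -1.4000e-01  1.7849e+02] w 45.5 gf 0.0 F [0.5 0.4 0.9]
[432.  -69.5 132. ] units [-0.01  0.03  1.45]
```

send_rows(steps=[[[0,0.03,0.5,0,0.5],[0,0,0.5,0,0.5],[0,0,0.48,0,0.5],[0,0,0,0,0.5],[0,0,0,0,0]]])

```text
time_s: 14.78
ee_pos: [433.4, -69.5, 132.5]
ee_rot: [-180.0, 0.1, 178.5]
force: [0.1, 1.2, 1.1]
gripper_width: 41.5
gripper_force: 0.0
```

send_rows(steps=[[[0,0,0,0,0],[0,0,0,0,0],[0,0,0,0,0],[0,0,0,0,0],[0,0,0,0,0]]])

```text
time_s: 15.2
ee_pos: [433.7, -69.6, 132.7]
ee_rot: [-180.0, 0.2, 178.5]
force: [-0.8, 1.6, 7.0]
gripper_width: 24.1
gripper_force: 25.0
```

send_rows(steps=[[[0,0,-0.4,0,0],[0,0,-0.8,0,0],[0,0,-1,0,0],[0,0,-1,0,0],[0,0,-1,0,0]]])

```text
time_s: 15.62
ee_pos: [431.6, -69.5, 300.7]
ee_rot: [180.0, -0.1, 178.5]
force: [1.5, -0.4, -2.2]
gripper_width: 23.7
gripper_force: 25.0
```

Run:
```python
from h import *
plan((432,214,310),(621,214,310),(621,214,160))
```

```text
t 15.62 p [431.6 -69.5 300.7] rot [ 1.7999e+02 -6.0000e-02  1.7850e+02] w 23.7 gf 25.0 F [ 1.5 -0.4 -2.2]
[432. 214. 310.] units [ 0.17  7.08 -0.23]
[621. 214. 310.] units [-4.72  0.12 -0.  ]
[621. 214. 160.] units [-0.   -0.    3.75]
```

send_rows(steps=[[[0.02,0.72,-0.02,0,0],[0.02,0.72,-0.02,0,0],[0.02,0.72,-0.02,0,0],[0.02,0.72,-0.02,0,0],[0.02,0.72,-0.02,0,0]]])

```text
time_s: 16.03
ee_pos: [431.5, 75.6, 303.1]
ee_rot: [-180.0, -0.0, 178.5]
force: [0.2, 0.8, -2.5]
gripper_width: 24.0
gripper_force: 25.0
```

send_rows(steps=[[[0.02,0.72,-0.02,0,0],[0.02,0.72,-0.02,0,0],[0.02,0.72,-0.02,0,0],[0.02,0.72,-0.02,0,0],[0.02,0.72,-0.02,0,0]]])

```text
time_s: 16.45
ee_pos: [431.4, 219.7, 306.9]
ee_rot: [-180.0, -0.0, 178.5]
force: [0.3, -0.2, -3.0]
gripper_width: 23.8
gripper_force: 25.0
```

send_rows(steps=[[[-0.8,0,0,0,0],[-0.9,0,0,0,0],[-1,0,0,0,0],[-0.9,0,0,0,0],[-0.8,0,0,0,0]]])

```text
time_s: 16.87
ee_pos: [609.7, 213.7, 306.2]
ee_rot: [-180.0, -0.0, 178.5]
force: [0.6, 0.8, -1.9]
gripper_width: 24.0
gripper_force: 25.0
```

send_rows(steps=[[[-0.35,0,0,0,0],[0,0,0.2,0,0],[0,0,0.4,0,0],[0,0,0,0,0],[0,0,0,0,0]]])

```text
time_s: 17.28
ee_pos: [620.3, 213.4, 281.8]
ee_rot: [-179.9, -0.2, 178.5]
force: [-0.4, 0.5, -2.6]
gripper_width: 23.7
gripper_force: 25.0
```

Run:
```python
from h import *
plan((622,214,200),(622,214,160))
```

```text
t 17.28 p [620.3 213.4 281.8] rot [-179.93   -0.23  178.52] w 23.7 gf 25.0 F [-0.4  0.5 -2.6]
[622. 214. 200.] units [-0.05  0.02  2.05]
[622. 214. 160.] units [-0.  0.  1.]
```

send_rows(steps=[[[0,0,0.4,0,0],[0,0,0.7,0,0],[0,0,0.7,0,0],[0,0,0.3,0,0],[0,0,0,0,0]]])

```text
time_s: 17.7
ee_pos: [619.4, 213.1, 196.5]
ee_rot: [-179.9, -0.4, 178.5]
force: [-0.9, 0.2, -3.8]
gripper_width: 24.2
gripper_force: 25.0
```

send_rows(steps=[[[0,0,0.4,0,0],[0,0,0.3,0,0],[0,0,0.1,0,0],[0,0,0,0,0],[0,0,0,0,0]]])

```text
time_s: 18.12
ee_pos: [622.5, 213.9, 168.8]
ee_rot: [180.0, 0.1, 178.5]
force: [-0.2, -0.1, -2.7]
gripper_width: 24.2
gripper_force: 25.0
```

Run:
```python
from h import *
plan((622,214,161))
```

```text
t 18.12 p [622.5 213.9 168.8] rot [1.7995e+02 1.3000e-01 1.7851e+02] w 24.2 gf 25.0 F [-0.2 -0.1 -2.7]
[622. 214. 161.] units [0.01 0.   0.2 ]
```

send_rows(steps=[[[0,0,0.1,0,0],[0,0,0.1,0,0],[0,0,0,0,0],[0,0,0,0,0],[0,0,0,0,0]]])

```text
time_s: 18.53
ee_pos: [623.4, 213.8, 160.1]
ee_rot: [179.9, 0.2, 178.5]
force: [4.1, 0.2, 0.2]
gripper_width: 23.6
gripper_force: 25.0
```

send_rows(steps=[[[0,0,0,0,0.4],[0,0,0,0,0.4],[0,0,0,0,0.4],[0,0,0,0,0.4],[0,0,0,0,0.4]]])

```text
time_s: 18.95
ee_pos: [621.5, 213.5, 159.0]
ee_rot: [-180.0, -0.1, 178.5]
force: [-0.6, -0.3, -0.1]
gripper_width: 36.6
gripper_force: 0.0
```

send_rows(steps=[[[0,0,-0.3,0,0.4],[0,0,-0.6,0,0.5],[0,0,-1,0,0.5],[0,0,-0.6,0,0.5],[0,0,0,0,0.5]]])

```text
time_s: 19.37
ee_pos: [624.3, 214.4, 266.0]
ee_rot: [179.8, 0.6, 178.5]
force: [0.3, -0.8, 1.0]
gripper_width: 45.9
gripper_force: 0.0
```

Run:
```python
from h import *
plan((373.3,-245,270),(373.3,-245,132))
f=grab('side'); cv2.imwrite('pics/s2.png',cv2.resize(f['pixels'][100:260,180:400,::-1],(770,560)))
```

```text
t 19.37 p [624.3 214.4 266. ] rot [179.77   0.63 178.5 ] w 45.9 gf 0.0 F [ 0.3 -0.8  1. ]
[ 373.3 -245.   270. ] units [  5.97 -11.64  -0.21]
[ 373.3 -245.   132. ] units [ 0.04 -0.01  3.45]
```

View pics/s2.png

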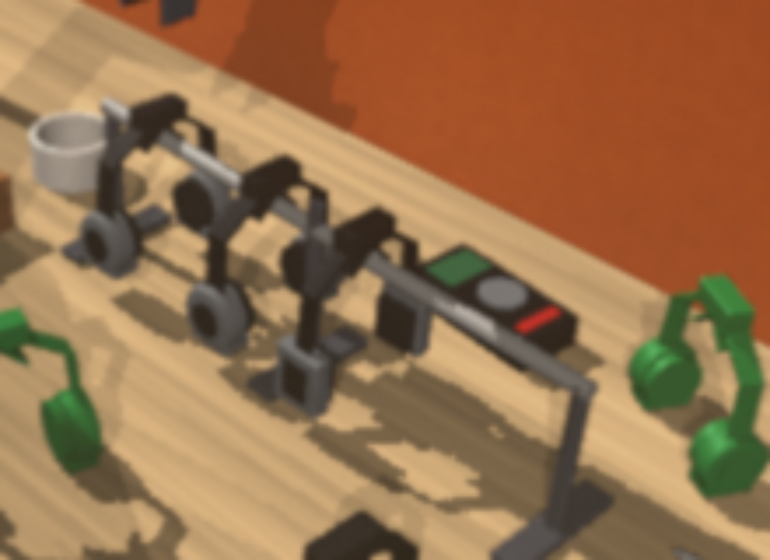

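The pair hangs upright at about (158,120), next to the hung round pair at (270,180) and clear of it. Next is the second bench pair.

Run:
```python
from h import *
pairs(); plan((373.3,-245,270))
```

```text
pair 75 [ 425.6 -433.6] [21.9 23.6] 89.4 158.0
pair 134 [ 372.1 -244.9] [22.9 49.3] 88.3 157.0
pair 93 [ 69.7 -17.5] [  7.7 105.4] 13.6 158.0
t 19.47 p [622.1 213.7 260.2] rot [1.7995e+02 1.1000e-01 1.7850e+02] w 45.6 gf 0.0 F [ 0.2 -0.3 -0.3]
[ 373.3 -245.   270. ] units [  5.92 -11.63  -0.27]
```

send_rows(steps=[[[0.4,-0.77,0,0,0.5],[0.4,-0.77,0,0,0.5],[0.4,-0.77,0,0,0.5],[0.4,-0.77,0,0,0.5],[0.4,-0.77,0,0,0.5]]])

```text
time_s: 19.88
ee_pos: [535.7, 60.4, 256.9]
ee_rot: [-180.0, -0.2, 178.5]
force: [0.4, -0.5, -0.2]
gripper_width: 45.5
gripper_force: 0.0
```

send_rows(steps=[[[0.4,-0.77,0,0,0.5],[0.4,-0.77,0,0,0.5],[0.4,-0.77,0,0,0.5],[0.4,-0.77,0,0,0.5],[0.4,-0.77,0,0,0.5]]])

```text
time_s: 20.3
ee_pos: [451.7, -91.0, 257.3]
ee_rot: [180.0, -0.2, 178.5]
force: [0.4, -0.5, 0.2]
gripper_width: 45.8
gripper_force: 0.0
```

send_rows(steps=[[[0.4,-0.77,0,0,0.5],[0.4,-0.77,0,0,0.5],[0.4,-0.77,0,0,0.5],[0.4,-0.77,0,0,0.5],[0,0,0,0,0.5]]])

```text
time_s: 20.72
ee_pos: [383.1, -215.2, 257.4]
ee_rot: [-180.0, -0.3, 178.2]
force: [-0.7, 0.6, -0.4]
gripper_width: 45.8
gripper_force: 0.0
```

Run:
```python
from h import *
pairs(); plan((373.3,-245,132))
cv2.imwrite('pics/t3.png',cv2.resize(np.load('top.npz')['pixels'][...,::-1],(800,600)))
```

```text
t 20.77 p [ 384.5 -213.   257.5] rot [179.91  -0.19 178.2 ] w 45.6 gf 0.0 F [ 0.3 -0.4 -0.8]
[ 373.3 -245.   132. ] units [ 0.24 -0.81  3.14]
```

The arm hides the pair in the top view, so I'll check it with the side camera.

Run:
```python
from h import *
for n in('side','wrist'):
    f=grab(n); P=cloud(f); m=(P[...,2]>142)&(P[...,2]<158)&(abs(P[...,0]-373)<90)&(abs(P[...,1]+245)<90)
    p=P[m]; print(n,len(p)); 
    if len(p)>5: r=cv2.minAreaRect(p[:,:2].astype(np.float32)); print(np.round(r[0],1),np.round(r[1],1),r[2],p[:,2].max())
```

```text
side 246
[ 371.7 -247. ] [25.3 53.3] 86.2144775390625 154.45277922038827
wrist 1070
[ 372.4 -247.1] [23.9 52.1] 87.13326263427734 154.29931209721144
```

send_rows(steps=[[[0.13,-0.42,0.3,0,0.5],[0.13,-0.42,0.7,0,0.5],[0,0,0.7,0,0.5],[0,0,0,0,0.5],[0,0,0,0,0.5]]])

```text
time_s: 21.28
ee_pos: [375.2, -243.3, 190.0]
ee_rot: [179.8, -0.2, 178.6]
force: [0.2, -0.1, -0.2]
gripper_width: 45.8
gripper_force: 0.0
```

Run:
```python
from h import *
plan((372.8,-246,132))
```

```text
t 21.28 p [ 375.2 -243.3  190. ] rot [179.84  -0.19 178.6 ] w 45.8 gf 0.0 F [ 0.2 -0.1 -0.2]
[ 372.8 -246.   132. ] units [ 0.05 -0.07  1.45]
```

send_rows(steps=[[[0.06,-0.07,0.5,0,0.5],[0,0,0.5,0,0.5],[0,0,0.47,0,0.5],[0,0,0,0,0.5],[0,0,0,0,0]]])

```text
time_s: 21.7
ee_pos: [373.9, -247.2, 133.3]
ee_rot: [-180.0, 0.0, 178.6]
force: [-0.6, -0.7, -0.2]
gripper_width: 41.6
gripper_force: 0.0
```

send_rows(steps=[[[0,0,0,0,0],[0,0,0,0,0],[0,0,0,0,0],[0,0,0,0,0],[0,0,0,0,0]]])

```text
time_s: 22.12
ee_pos: [374.0, -248.0, 133.8]
ee_rot: [-179.9, 0.2, 178.5]
force: [0.1, 1.9, 5.8]
gripper_width: 23.8
gripper_force: 24.9
```

send_rows(steps=[[[0,0,-0.4,0,0],[0,0,-0.8,0,0],[0,0,-1,0,0],[0,0,-1,0,0],[0,0,-1,0,0]]])

```text
time_s: 22.53
ee_pos: [372.2, -247.4, 302.0]
ee_rot: [180.0, -0.0, 178.5]
force: [1.0, -0.5, -2.3]
gripper_width: 24.0
gripper_force: 25.0
```

Run:
```python
from h import *
plan((430,139,308),(620,139,308),(620,139,161))
```

```text
t 22.53 p [ 372.2 -247.4  302. ] rot [ 1.7998e+02 -4.0000e-02  1.7849e+02] w 24.0 gf 25.0 F [ 1.  -0.5 -2.3]
[430. 139. 308.] units [-1.19  9.69 -0.15]
[620. 139. 308.] units [-4.75  0.13 -0.  ]
[620. 139. 161.] units [-0.   -0.    3.67]
```

send_rows(steps=[[[-0.08,0.65,-0.01,0,0],[-0.08,0.65,-0.01,0,0],[-0.08,0.65,-0.01,0,0],[-0.08,0.65,-0.01,0,0],[-0.08,0.65,-0.01,0,0]]])

```text
time_s: 22.95
ee_pos: [391.9, -117.0, 302.3]
ee_rot: [180.0, -0.0, 178.5]
force: [0.8, -0.0, -2.3]
gripper_width: 24.0
gripper_force: 25.0
```

send_rows(steps=[[[-0.08,0.65,-0.01,0,0],[-0.08,0.65,-0.01,0,0],[-0.08,0.65,-0.01,0,0],[-0.08,0.65,-0.01,0,0],[-0.08,0.65,-0.01,0,0]]])

```text
time_s: 23.37
ee_pos: [411.4, 12.5, 304.3]
ee_rot: [-180.0, -0.0, 178.5]
force: [0.2, 0.0, -2.2]
gripper_width: 24.3
gripper_force: 25.0
```

send_rows(steps=[[[-0.08,0.65,-0.01,0,0],[-0.08,0.65,-0.01,0,0],[-0.08,0.66,-0.01,0,0],[-0.08,0.68,-0.01,0,0],[-0.08,0.68,-0.01,0,0]]])

```text
time_s: 23.78
ee_pos: [430.9, 144.8, 306.3]
ee_rot: [-180.0, -0.0, 178.5]
force: [0.4, -0.1, -1.9]
gripper_width: 23.9
gripper_force: 25.0
```

send_rows(steps=[[[-0.8,0,0,0,0],[-0.9,0,0,0,0],[-1,0,0,0,0],[-0.9,0,0,0,0],[-0.8,0,0,0,0]]])

```text
time_s: 24.2
ee_pos: [609.0, 138.9, 305.6]
ee_rot: [-180.0, -0.0, 178.5]
force: [0.4, -0.4, -2.2]
gripper_width: 23.8
gripper_force: 24.9
```

send_rows(steps=[[[-0.35,0,0,0,0],[0,0,0.2,0,0],[0,0,0.2,0,0],[0,0,0,0,0],[0,0,0,0,0]]])

```text
time_s: 24.62
ee_pos: [619.5, 138.7, 289.7]
ee_rot: [-180.0, -0.1, 178.5]
force: [-0.5, -0.4, -1.0]
gripper_width: 23.8
gripper_force: 25.0
```

Run:
```python
from h import *
plan((620.5,139,200),(620,139,161))
P=cloud(grab('side')); m=(P[...,2]>172)&(P[...,2]<185)&(abs(P[...,0]-617)<40)&(P[...,1]>30)&(P[...,1]<260); p=P[m]
print(np.histogram(p[:,1],bins=np.arange(30,261,10)))
```

```text
t 24.62 p [619.5 138.7 289.7] rot [-1.7998e+02 -1.5000e-01  1.7852e+02] w 23.8 gf 25.0 F [-0.5 -0.4 -1. ]
[620.5 139.  200. ] units [-0.03  0.01  2.24]
[620. 139. 161.] units [0.01 0.   0.98]
(array([ 0,  0, 38, 43, 21,  0,  0,  0,  7,  9,  8,  7, 11,  3,  0,  0,  0,
       23, 14,  8,  0,  0,  0]), array([ 30,  40,  50,  60,  70,  80,  90, 100, 110, 120, 130, 140, 150,
       160, 170, 180, 190, 200, 210, 220, 230, 240, 250, 260]))
```

send_rows(steps=[[[-0.02,0,0.4,0,0],[0,0,0.7,0,0],[0,0,0.7,0,0],[0,0,0.4,0,0],[0,0,0,0,0]]])

```text
time_s: 25.08
ee_pos: [618.9, 138.4, 199.1]
ee_rot: [-179.9, -0.4, 178.5]
force: [-0.5, -0.3, -2.2]
gripper_width: 23.9
gripper_force: 25.0
```

send_rows(steps=[[[0,0,0.4,0,0],[0,0,0.3,0,0],[0,0,0.1,0,0],[0,0,0,0,0],[0,0,0,0,0]]])

```text
time_s: 25.5
ee_pos: [622.5, 138.9, 172.0]
ee_rot: [180.0, 0.1, 178.5]
force: [0.2, -0.4, -1.9]
gripper_width: 23.7
gripper_force: 25.0
```

Run:
```python
from h import *
plan((620.5,139,162))
```

```text
t 25.5 p [622.5 138.9 172. ] rot [1.7997e+02 1.3000e-01 1.7851e+02] w 23.7 gf 25.0 F [ 0.2 -0.4 -1.9]
[620.5 139.  162. ] units [ 0.05 -0.    0.25]
```

send_rows(steps=[[[0.05,0,0.15,0,0],[0,0,0.12,0,0],[0,0,0,0,0],[0,0,0,0,0],[0,0,0,0,0]]])

```text
time_s: 25.92
ee_pos: [621.2, 138.9, 160.2]
ee_rot: [180.0, 0.2, 178.5]
force: [4.7, 0.2, -0.4]
gripper_width: 23.8
gripper_force: 25.0
```

send_rows(steps=[[[0,0,0,0,0.38],[0,0,0,0,0.38],[0,0,0,0,0.38],[0,0,0,0,0.38],[0,0,0,0,0.38]]])

```text
time_s: 26.33
ee_pos: [619.6, 138.8, 159.4]
ee_rot: [-180.0, -0.0, 178.5]
force: [-0.4, -1.3, -0.5]
gripper_width: 34.5
gripper_force: 0.0
```

send_rows(steps=[[[0,0,-0.3,0,0.38],[0,0,-0.6,0,0.38],[0,0,-1,0,0.38],[0,0,-0.7,0,0.38],[0,0,0,0,0.38]]])

```text
time_s: 26.75
ee_pos: [622.7, 139.4, 270.8]
ee_rot: [179.8, 0.7, 178.5]
force: [0.4, 0.0, 0.5]
gripper_width: 34.5
gripper_force: 0.0
```

send_rows(steps=[[[0.9,0,0,0,0],[1,0,0,0,0],[1,0,0,0,0],[1,0,0,0,0],[1,0,0,0,0]]])

```text
time_s: 27.17
ee_pos: [421.7, 143.6, 262.9]
ee_rot: [-180.0, -0.1, 178.5]
force: [0.8, -0.3, 0.4]
gripper_width: 4.1
gripper_force: 0.0
```

Run:
```python
from h import *
plan((360,-434,260),(360,-434,150))
t=grab('top'); f=grab('side')
a=cv2.resize(t['pixels'][130:260,60:400,::-1],(800,306)); b=cv2.resize(f['pixels'][100:230,90:400,::-1],(715,300))
b=cv2.copyMakeBorder(b,0,0,0,85,0); cv2.imwrite('pics/c4.png',np.vstack([a[:300],b]))
P=cloud(t); Z=P[...,2]; m=(Z>172)&(Z<186)&(abs(P[...,0]-617)<40)&(P[...,1]<260)&(P[...,1]>-80)
n,L,st,_=cv2.connectedComponentsWithStats(m.astype(np.uint8))
for i in range(1,n):
    if st[i,4]>20: print(P[L==i].mean(0).round(1),P[L==i][:,2].max().round(1))
```

```text
t 27.17 p [421.7 143.6 262.9] rot [-1.7999e+02 -7.0000e-02  1.7848e+02] w 4.1 gf 0.0 F [ 0.8 -0.3  0.4]
[ 360. -434.  260.] units [  1.16 -14.48   0.07]
[ 360. -434.  150.] units [-0.    0.    2.75]
[632.1 212.7 177.9] 182.8
[619.8 136.6 178. ] 183.0
[616.5  63.8 178. ] 182.7
[613.7 -42.8 178.4] 182.9
```

View pics/c4.png

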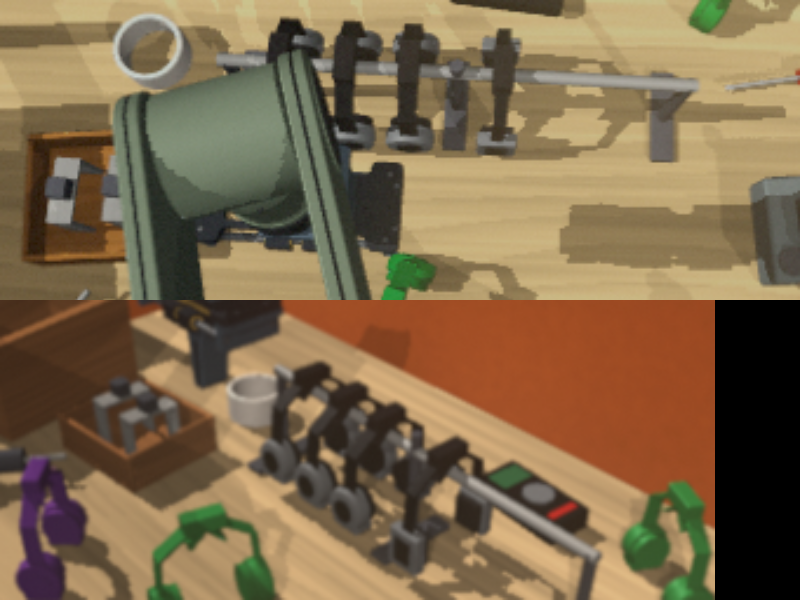

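Both pairs hang at the same height as the hung ones (crowns z≈178), and both saddles stand in the box at about (120,410) and (150,420) in the lower picture. Before going to the lever I'll check its clearance from the nearby green decoy.

Run:
```python
from h import *
t=dict(np.load('top.npz')); P=cloud(t); im=t['pixels'].astype(int)
m=(im[...,1]>im[...,0]+40)&(P[...,1]<-300)&(P[...,0]<480)&(P[...,2]>20); p=P[m]; print(np.percentile(p,[1,50,99],axis=0).round(0)); print('near',p[:,0].max(), p[p[:,0]>330].mean(0))
m=(P[...,2]>120)&(P[...,2]<165)&(abs(P[...,0]-426)<60)&(abs(P[...,1]+433)<40); p=P[m]; print('ball',p.mean(0),p.min(0),p.max(0))
```

```text
[[  49. -688.   37.]
 [ 230. -367.  113.]
 [ 274. -305.  155.]]
near 279.5822535054695 [nan nan nan]
ball [ 426.52829078 -431.51040609  149.51752144] [ 413.61407023 -444.9789614   121.2349813 ] [ 443.67038822 -421.85032517  159.57824242]<stdin>:3: RuntimeWarning: Mean of empty slice.
  ret = um.true_divide(
```

send_rows(steps=[[[0.05,-0.96,0,0,0],[0.05,-0.96,0,0,0],[0.05,-0.96,0,0,0],[0.05,-0.96,0,0,0],[0.05,-0.96,0,0,0]]])

```text
time_s: 27.68
ee_pos: [409.1, -49.5, 263.5]
ee_rot: [-180.0, 0.0, 178.5]
force: [1.2, -0.4, -0.7]
gripper_width: 0.6
gripper_force: 0.0
```

send_rows(steps=[[[0.05,-0.96,0,0,0],[0.05,-0.96,0,0,0],[0.05,-0.96,0,0,0],[0.05,-0.96,0,0,0],[0.05,-0.96,0,0,0]]])

```text
time_s: 28.1
ee_pos: [393.8, -241.8, 263.4]
ee_rot: [-180.0, 0.0, 178.5]
force: [0.1, 0.8, -1.0]
gripper_width: 0.4
gripper_force: 0.0
```

send_rows(steps=[[[0.05,-0.96,0,0,0],[0.05,-0.96,0,0,0],[0.05,-0.96,0,0,0],[0.05,-0.96,0,0,0],[0,-0.6,0,0,0]]])

```text
time_s: 28.52
ee_pos: [380.6, -421.0, 262.7]
ee_rot: [-179.9, -0.0, 178.4]
force: [0.6, 0.2, 0.2]
gripper_width: 0.2
gripper_force: 0.0
```

send_rows(steps=[[[0,0,0,0,0],[0,0,0,0,0]]])

```text
time_s: 28.68
ee_pos: [381.2, -418.0, 262.4]
ee_rot: [179.9, -0.0, 178.4]
force: [0.1, 0.1, -1.1]
gripper_width: 0.4
gripper_force: 0.0
```

Run:
```python
from h import *
plan((382,-434,220),(382,-434,132))
```

```text
t 28.68 p [ 381.2 -418.   262.4] rot [ 1.7991e+02 -5.0000e-02  1.7837e+02] w 0.4 gf 0.0 F [ 0.1  0.1 -1.1]
[ 382. -434.  220.] units [-0.03 -0.4   1.06]
[ 382. -434.  132.] units [-0.  -0.   2.2]
```

send_rows(steps=[[[0.05,-0.4,0.3,0,0],[0,0,0.8,0,0],[0,0,0.8,0,0],[0,0,0.8,0,0],[0,0,0.55,0,0]]])

```text
time_s: 29.1
ee_pos: [378.0, -430.8, 130.2]
ee_rot: [179.8, -0.1, 178.6]
force: [-0.3, 0.4, -0.3]
gripper_width: 0.6
gripper_force: 0.0
```

send_rows(steps=[[[0,0,0,0,0],[0,0,0,0,0],[0,0,0,0,0]]])

```text
time_s: 29.35
ee_pos: [379.8, -433.2, 134.9]
ee_rot: [-179.9, 0.1, 178.5]
force: [0.3, -0.2, -0.1]
gripper_width: 0.7
gripper_force: 0.0
```

Run:
```python
from h import *
plan((464,-430,132))
```

```text
t 29.35 p [ 379.8 -433.2  134.9] rot [-1.7989e+02  1.0000e-01  1.7855e+02] w 0.7 gf 0.0 F [ 0.3 -0.2 -0.1]
[ 464. -430.  132.] units [-2.1   0.13  0.08]
```

send_rows(steps=[[[-0.4,0,0.05,0,0],[-0.4,0.03,0,0,0],[-0.4,0.03,0,0,0],[-0.4,0.03,0,0,0],[-0.3,0.03,0,0,0]]])

```text
time_s: 29.77
ee_pos: [457.8, -430.0, 132.6]
ee_rot: [-179.9, 0.1, 178.6]
force: [-1.2, 0.2, -0.9]
gripper_width: 0.7
gripper_force: 0.7
```

send_rows(steps=[[[-0.1,0,0,0,0],[-0.1,0,0,0,0],[0,0,0,0,0]]])

```text
time_s: 30.02
ee_pos: [463.4, -429.9, 131.5]
ee_rot: [180.0, -0.0, 178.5]
force: [-0.1, 0.6, 0.1]
gripper_width: 0.7
gripper_force: 0.2
```

Run:
```python
from h import *
plan((470,-430,132))
P=cloud(grab('side')); m=(P[...,2]>125)&(P[...,2]<165)&(abs(P[...,0]-490)<40)&(abs(P[...,1]+430)<35); p=P[m]; print('ball?',len(p),p.mean(0),p.max(0))
```

```text
t 30.02 p [ 463.4 -429.9  131.5] rot [ 1.7998e+02 -3.0000e-02  1.7854e+02] w 0.7 gf 0.2 F [-0.1  0.6  0.1]
[ 470. -430.  132.] units [-0.17  0.   -0.01]
ball? 59 [ 474.3984796  -439.64004414  149.30122242] [ 496.15400644 -428.18827046  164.63022485]
```

send_rows(steps=[[[-0.08,0,0,0,0],[-0.08,0,0,0,0],[-0.08,0,0,0,0],[0,0,0,0,0],[0,0,0,0,0]]])

```text
time_s: 30.48
ee_pos: [464.4, -430.0, 131.5]
ee_rot: [179.9, -0.9, 178.5]
force: [-19.5, 0.4, 6.9]
gripper_width: 0.9
gripper_force: 9.6
```

The stop is reached (−19.5 N). I'll back off, raise the arm and check everything.

send_rows(steps=[[[0.4,0,0,0,0],[0.5,0,0,0,0],[0.5,0,0,0,0],[0.5,0,0,0,0],[0,0,-0.3,0,0]]])

```text
time_s: 30.9
ee_pos: [392.2, -426.9, 141.8]
ee_rot: [179.8, -0.3, 178.3]
force: [-0.1, 0.1, -0.1]
gripper_width: 0.4
gripper_force: 0.0
```

send_rows(steps=[[[0,0,-0.8,0,0],[0,0,-0.8,0,0],[0,0,-0.8,0,0],[0,0,-0.8,0,0],[0,0,0,0,0]]])

```text
time_s: 31.32
ee_pos: [398.7, -431.0, 279.3]
ee_rot: [-179.4, 0.6, 178.5]
force: [0.2, -1.0, 0.5]
gripper_width: 0.2
gripper_force: 0.0
```

send_rows(steps=[[[0.5,0,0,0,0],[0.5,0,0,0,0],[0,0,0,0,0],[0,0,0,0,0],[0,0,0,0,0]]])

```text
time_s: 31.73
ee_pos: [357.1, -427.5, 271.5]
ee_rot: [-180.0, 0.1, 178.5]
force: [0.8, 0.1, 0.5]
gripper_width: 0.5
gripper_force: 0.0
```

Run:
```python
from h import *
plan()
f=grab('side');t=grab('top'); P=cloud(f); m=(P[...,2]>125)&(P[...,2]<165)&(abs(P[...,0]-470)<70)&(abs(P[...,1]+430)<35); p=P[m]; print('ball',len(p),p.mean(0),p.max(0))
P=cloud(t); Z=P[...,2]; m=(Z>125)&(Z<165)&(abs(P[...,0]-470)<60)&(abs(P[...,1]+430)<35); p=P[m]; print('ball top',len(p),p.mean(0) if len(p) else 0)
m=(Z>172)&(Z<186)&(abs(P[...,0]-617)<40)&(P[...,1]<260)&(P[...,1]>-80)
n,L,st,_=cv2.connectedComponentsWithStats(m.astype(np.uint8))
for i in range(1,n):
    if st[i,4]>20: print(P[L==i].mean(0).round(1))
cv2.imwrite('pics/t5.png',cv2.resize(t['pixels'][...,::-1],(800,600)))
```

```text
t 31.73 p [ 357.1 -427.5  271.5] rot [-1.7998e+02  7.0000e-02  1.7846e+02] w 0.5 gf 0.0 F [0.8 0.1 0.5]
ball 128 [ 486.33497562 -431.9455982   146.27587244] [ 500.34193051 -418.65446235  157.29108005]
ball top 82 [ 490.35484931 -428.69537047  149.59864991]
[622.2 211.5 178. ]
[619.9 136.6 178. ]
[616.6  63.9 178.3]
[613.5 -42.8 178.1]
```

View pics/t5.png

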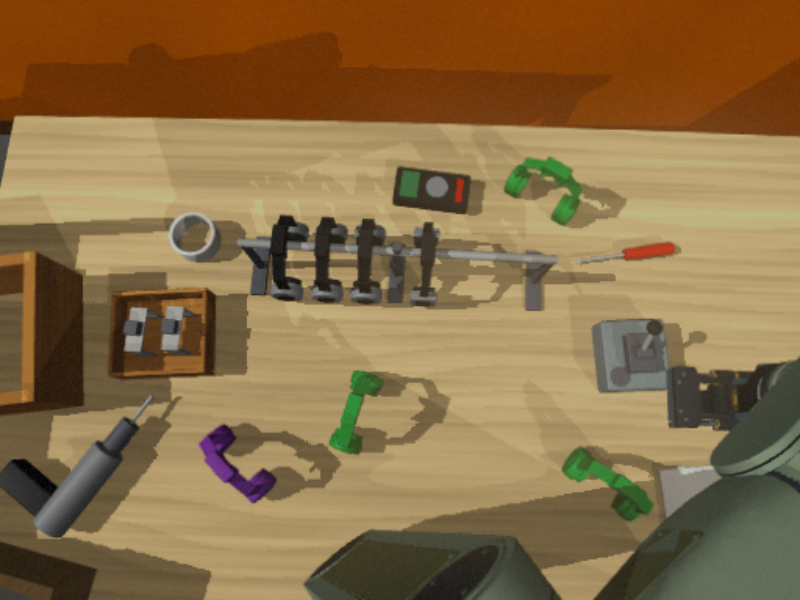

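The lever ball has swung over to about (654,328). The round pairs hang at (287,258), (327,258) and (367,260), the rectangular pair is still at (426,262), and both saddles sit in the box.

```bash
python3 -c "
from workcell import env
print(env.job_done())"
```

```text
the job is handed in; nothing more can be done
None
```

The job is handed in, with no verdict returned: both round pairs hang on the round side, both saddles are in the box, and the blower lever was pushed to its stop last.

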